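# Refill a two-well fastener box with a notched sliding shutter

## Task

Refill the fastener box from the blue bin: first lift the red shutter's knob out of its notch, slide the shutter fully over the well with the yellow tag and drop the knob into the end notch there; then move all the bolts from the bin into the open well with the blue tag. Next lift the knob again, slide the shutter fully over the bolts and let the knob drop home in that end notch, and have all the long brass nuts lying in the well with the yellow tag by the end. Leave the tape measure, hole saw and glue bottle alone.

Things in the scene. Friction and masses are not known exactly. Their poses are not given: they have to be found in the camera images.
- bin: Fixed open blue plastic bin, 250 (x) x 290 (y) x 45 mm high outside, walls 5 mm, floor 5 mm thick. Origin: centre of its underside, on the bench. The bolts and long nuts start in it.
- box: Fixed grey fastener box, two open wells side by side along its y. Origin: centre of its underside, on the bench. Wells 110 (x) x 115 mm (y) inside, floor 5 mm and rim 48 mm above the bench, centres at (0, +61) and (0, -61) mm, a 6 mm wall between. Aluminium guides at x = -63 and +63 mm rise to 57 mm. A 54 mm high ledge on the +x side carries the tags. Turned a little about the vertical.
- notch_plus (a point): Mouth of the end notch for the +y well, in the aluminium rail along the box's -x (robot) side; box frame (-73, +61, 50) mm. The rail's top is 50 mm above the bench and has five notches, each 14 mm wide along y and 16 mm deep, at y = -61, -30.5, 0, +30.5 and +61 mm.
- notch_minus (a point): Mouth of the end notch for the -y well; box frame (-73, -61, 50) mm.
- tag_bolts: Blue tag, 26 x 70 x 4 mm, with a white bolt drawn on it, fixed on the box's ledge behind the well meant for the bolts: that well's centre lies at (-78, 0) mm in the tag's frame. Origin: centre of its underside; axes parallel to the box's. Which of the two wells it marks varies.
- tag_nuts: Yellow tag, 26 x 70 x 4 mm, with a brass nut drawn on it, behind the well meant for the long nuts: that well's centre lies at (-78, 0) mm in the tag's frame. Origin: centre of its underside; axes parallel to the box's.
- shutter (a joint): Position (m) of the red shutter along the box's y: +0.061 fully over the +y well, -0.061 fully over the -y well, range -0.069 to +0.069; starts latched at 0, half over each. Moves only while the knob is lifted clear of the notches, with about 1 N of friction and light damping. A plate 118 (x) x 122 mm (y), its top 53 mm above the bench.
- shutter_mid (a point): Centre of the shutter plate's top face. Its axes are parallel to the box's.
- knob (a joint): Lift (m) of the shutter's knob: 0 fully down, its pin in a notch; up to 0.026. The round-ended 9 mm pin clears the rail from about 0.015 up, and rests on it at about 0.014 if let go between notches. A light spring (2 to 3 N) and its weight push it down. In a notch it has about 2.5 mm of play either way along y.
- knob_grip (a point): Centre of the knob: a black rounded block with a yellow band, 24 x 24 x 30 mm tall, sides parallel to the box's axes, on a bracket 73 mm to the -x side of the shutter's middle. Moves with shutter and lift. Knob down: this point is 89 mm above the bench, its top 104, its underside 74, the bracket under it 62 mm.
- tape_measure: Yellow tape measure, 36 x 96 x 68 mm, a bystander standing on the bench. Origin: centre of its underside.
- hole_saw: Red hole saw, 60 mm across, 79 mm tall, a bystander standing on the bench. Origin: centre of its underside.
- glue_bottle: White glue bottle with red nozzle, 58 mm across, 166 mm tall, a bystander standing on the bench. Origin: centre of its underside.
- bolt0: Zinc-grey hexagon bolt, 67 mm long along its own y, 16 mm wide and 14 mm high to grip (the drawn head 20 x 17 mm), 50 g, lying in the bin. Origin: centre of its underside. May be absent.
- bolt1: Zinc-grey hexagon bolt, 67 mm long along its own y, 16 mm wide and 14 mm high to grip (the drawn head 20 x 17 mm), 50 g, lying in the bin. Origin: centre of its underside. May be absent.
- bolt2: Zinc-grey hexagon bolt, 67 mm long along its own y, 16 mm wide and 14 mm high to grip (the drawn head 20 x 17 mm), 50 g, lying in the bin. Origin: centre of its underside. May be absent.
- nut0: Brass long hexagon nut, 45 mm long along its own y, 24 mm wide (x) and 22 mm high, about 80 g, lying in the bin; may be gripped across or lengthwise. Origin: centre of its underside. May be absent.
- nut1: Brass long hexagon nut, 45 mm long along its own y, 24 mm wide (x) and 22 mm high, about 80 g, lying in the bin; may be gripped across or lengthwise. Origin: centre of its underside. May be absent.
- nut2: Brass long hexagon nut, 45 mm long along its own y, 24 mm wide (x) and 22 mm high, about 80 g, lying in the bin; may be gripped across or lengthwise. Origin: centre of its underside. May be absent.

How it is judged:
On the way, in this order (a step that is already met when the one before it is completed fails the run):
1. the shutter is latched fully over the yellow-tag well: within 6 mm of the well's middle, knob down (under 4 mm of lift) (y of shutter_mid in the frame of tag_nuts between -0.006 and 0.006 m and value of joint knob below 0.004 m), for 0.2 s.
2. all bolts present lie in the blue-tag well (x of bolt0 in the frame of tag_bolts between -0.131 and -0.025 m and y of bolt0 in the frame of tag_bolts between -0.056 and 0.056 m and z of bolt0 in the frame of box between 0 and 0.04 m and linear speed of each of bolt0, bolt1, bolt2 below 0.03 m/s and x of bolt1 in the frame of tag_bolts between -0.131 and -0.025 m and y of bolt1 in the frame of tag_bolts between -0.056 and 0.056 m and z of bolt1 in the frame of box between 0 and 0.04 m and x of bolt2 in the frame of tag_bolts between -0.131 and -0.025 m and y of bolt2 in the frame of tag_bolts between -0.056 and 0.056 m and z of bolt2 in the frame of box between 0 and 0.04 m), for 0.2 s.
3. the shutter is latched fully over the bolts: within 6 mm of the blue-tag well's middle, knob down (y of shutter_mid in the frame of tag_bolts between -0.006 and 0.006 m and value of joint knob below 0.004 m), for 0.2 s.
At the end, for the whole second after the job is handed in: All bolts present lie at rest in the blue-tag well, all long nuts present in the yellow-tag well (origins inside the well, less than 40 mm above the bench); the shutter is within 6 mm of the middle of the blue-tag well, its knob down in the end notch (under 4 mm of lift) (all of step 2 and all of step 3 and x of nut0 in the frame of tag_nuts between -0.131 and -0.025 m and y of nut0 in the frame of tag_nuts between -0.056 and 0.056 m and z of nut0 in the frame of box between 0 and 0.04 m and linear speed of each of nut0, nut1, nut2 below 0.03 m/s and x of nut1 in the frame of tag_nuts between -0.131 and -0.025 m and y of nut1 in the frame of tag_nuts between -0.056 and 0.056 m and z of nut1 in the frame of box between 0 and 0.04 m and x of nut2 in the frame of tag_nuts between -0.131 and -0.025 m and y of nut2 in the frame of tag_nuts between -0.056 and 0.056 m and z of nut2 in the frame of box between 0 and 0.04 m); the robot touches nothing.
It fails at once if the tape measure, hole saw or glue bottle is shifted by more than 40 mm or tipped over (distance of any of tape_measure, hole_saw, glue_bottle from where it was at the start of the episode above 0.04 m or angle between any of tape_measure, hole_saw, glue_bottle's own z axis and vertical above 0.5 rad).
Of bolt0, bolt1, bolt2 only 2 to 3 are there at a start; the rules pass over those that are not, and their reading is None.
Of nut0, nut1, nut2 only 2 to 3 are there at a start; the rules pass over those that are not, and their reading is None.
At some moment in a run one of nut0, nut1, nut2 may be knocked a few centimetres aside while the robot is not near it.
Once in a run the grip may slacken for a moment while it holds something.
It also fails if it takes over 210 s, if anything falls off the work surface, if the arm or the gripper's body presses on something with over 40 N, if the wrist force passes 120 N, or if a joint passes its speed limit or range.

## Robot

A 6-joint arm with a two-finger parallel gripper is mounted at the origin on the work surface; the furniture and walls round the work are solid. World frame = base frame: x ahead of the robot, y to its left, z up, the work surface at z = 0. Lengths are in m, angles in rad, forces in N, time in s.
With the tool pointing down it reaches from about 0.35 to 0.975 m from the base axis. Payload 4.9 kg.
Tool frame: the origin (TCP) lies between the finger pads; the fingertips stand 22 mm ahead of it and the grasp point (between the pads) lies 3 mm ahead of it; z points along the fingers, y is the line along which they close (so a half turn about z gives the same grasp; the last joint's range is limited). The gripper opens to 85 mm and grips with 20 to 120 N. Pads are 22 mm wide; open, the fingers measure 114 mm over their backs; the gripper's body (76 mm by 85 mm) begins 54 mm behind the grasp point. The pads swing forward as they close: fully open they stand 13 mm farther back than shut.
Start: joints at [1.049, 0.053, 1.613, -0, 1.476, -0.119], TCP at [0.245, 0.575, 0.253] pointing down, gripper open.
Joint ranges: [-3.01, 3.01], [-1.01, 2.22], [0.06, 2.58], [-1.02, 4.17], [0.09, 2.62], [-3.14, 3.14]. Speed limits (rad/s): [2.57, 2.57, 3.14, 3.14, 3.14, 3.14].

## Interface

Orientations are given as a unit quaternion [w, x, y, z].
In Python, from plant import state, grab_frame, get_calibration, job_done, recognise, regions_of gives the robot as it stands.
- The arm moves only by the tool apply_moves, never from a script. Its argument "targets" is a list of rows, each an object with "translation": the shift along the tool's x, y, z normalised to -1 to 1, where 1 is 100 mm, a list of three; "twist": the turn about the tool's z normalised to -1 to 1, where 1 is 0.1 rad; "hand": the opening, from 0 (shut) to 1 (fully open). A call has 1 to 8 rows; each row shifts and turns the commanded pose from where the row before left it, along the tool's axes as they then stand; what a row does not reach is not made up. A row lasts 1/10 s, in which the tool goes at most 50 mm and 8.59 degrees, less where a joint would pass 70% of its speed; a pose out of reach is approached as far as the arm can. A call with a number of a shift or a turn outside -1 to 1 is refused whole. A call with a gripper value outside its range is refused whole. The fingers move at their own pace and stop on an object; the grip force is fixed at half the most. Time passes only in rows, so rows that do not move let the fingers close. It gives the time, the measured TCP pose, the force, the opening and the grip force at its end, in the units of the state.
- state(): the state, without advancing time (a new reading comes with each control period).
- grab_frame(name): name is "scene" or "top" or "wrist"; returns the picture (400x640x3 uint8, red, green, blue); there is no depth.
- get_calibration(name): a dict with "camera_matrix" (3x3 intrinsics, pixels), "pose" (4x4, takes a point from camera to world coordinates). Camera axes: x right, y up, looking along -z (the intrinsics and any distortion apply to the point x, -y, -z); pixel columns grow to the right and rows downward; lengths in m; the calibration is good to about 2 mm. The wrist camera is an equidistant fisheye: a pixel r from the principal point sees the ray r / f radians off the axis. A picture is of the moment at which its call begins: read the wrist's pose just before it. get_calibration takes no time and is no camera call; for the wrist camera it gives the pose at the moment of the call.
- job_done(): hands the job in; it is judged then, once.
Trained networks look in the newest picture that a camera, given by its name, has taken for a name from the list of things; names that differ only in an ending like _2 or _b are one class to them, and where a whole thing is asked for, a point or a joint stands for the part that bears it (a point fixed in the world has none). Each returns a list of dicts, best first, with "score" (0 to 1); they miss things now and then, are a little off and sometimes report something else, mostly with a low value. They report only what shows in the picture. A call takes as long as a camera call.
- recognise(camera, query): "point" ([x, y, z] in m, in world coordinates, good to about 4 mm: the middle of the surface that is visible of it).
- regions_of(camera, query): "pixels" (400x640 bool, what is visible of it).
The state is a dict: "time": time; "joint_pos": joint angles; "joint_vel": joint speeds; "joint_efforts": joint torques, N m; "tool_pos": TCP position; "tool_rot": TCP orientation; "contact_force": force on the tool from outside, world axes, zero at the start; "ft_torque": the same for the moment, N m; "gripper_width": opening from 0.0 (shut) to 1.0 (fully open); "grasp_force": force on a finger pad.
Only numpy, scipy, OpenCV 4.12 (cv2) and the standard library are available. Lean on these libraries where they do the work, as an engineer would, in place of code of your own. Each camera call takes 0.05 s, during which the arm holds its last target. There are 200 camera calls.

## Working session

There is one attempt and no reset: what is moved stays moved. The work goes in short steps, Python scripts to look and compute and a tool call to move; the robot and the scene stay as the last step left them, time stands still between calls to the robot, and variables do not carry over. Pictures are saved under pics/ and viewed, at most 14 in all, crops included, and the job is handed in when it is done.

Besides the shell and the picture viewer there is one more tool, called after "Call:" as name(argument=value, ...), one argument or row to a line, values as JSON. apply_moves: Moves the arm, as the interface text tells. Its arguments: {"type":"object","properties":{"targets":{"type":"array"}},"required":["targets"]}

```bash
mkdir -p pics; ls; cat > h.py <<'E'
import numpy as np, cv2
from plant import *
from scipy.spatial.transform import Rotation as R
def cal(n):
    c=get_calibration(n); return np.array(c["camera_matrix"]),np.array(c["pose"])
def ray(n,u,v,KP=None):
    K,P=KP or cal(n); x=(u-K[0,2])/K[0,0]; y=(v-K[1,2])/K[1,1]
    if n=="wrist":
        r=np.hypot(x,y); s=np.sin(r)/r if r>1e-9 else 1.; d=np.array([x*s,-y*s,-np.cos(r)])
    else: d=np.array([x,-y,-1.])
    return P[:3,3],P[:3,:3]@d
def hit(n,u,v,z,KP=None):
    o,d=ray(n,u,v,KP); return o+d*(z-o[2])/d[2]
def save(n,name):
    im=grab_frame(n); cv2.imwrite(f"pics/{name}.png",im[:,:,::-1]); return im
def rec(n,q): return [(np.round(r["point"],3).tolist(),round(r["score"],2)) for r in recognise(n,q)[:4]]
E
python3 - <<'E'
from h import *
s=state(); print(s["time"],s["tool_pos"],s["tool_rot"],s["gripper_width"])
for n in ["top","scene"]:
    save(n,n+"0"); print(n,cal(n)[1].round(3).tolist())
    for q in ["box","bin","tag_bolts","tag_nuts","knob_grip","bolt0","nut0","shutter","tape_measure","hole_saw","glue_bottle"]: print(q,rec(n,q))
a=cv2.imread("pics/top0.png");cv2.imwrite("pics/top0.png",a)
E
```

```text
pics
0.0 [0.24469597 0.57445936 0.25203984] [-3.22409919e-04  2.00040409e-01  9.79787073e-01 -1.01088194e-03] 1.000576580733339
top [[-0.022, 0.988, -0.154, 0.418], [-0.999, -0.017, 0.032, 0.029], [0.029, 0.155, 0.988, 1.224], [0.0, 0.0, 0.0, 1.0]]
box [([0.541, 0.21, 0.054], 0.85)]
bin [([0.542, -0.165, 0.003], 0.79), ([0.749, -0.015, 0.064], 0.56)]
tag_bolts [([0.622, 0.152, 0.059], 0.76), ([0.616, 0.276, 0.059], 0.61), ([0.535, 0.214, 0.057], 0.56)]
tag_nuts [([0.617, 0.278, 0.059], 0.53)]
knob_grip [([0.465, 0.212, 0.105], 0.61), ([0.539, 0.212, 0.054], 0.52)]
bolt0 [([0.491, -0.239, 0.02], 0.44), ([0.58, -0.094, 0.012], 0.41), ([0.535, 0.213, 0.058], 0.18)]
nut0 [([0.585, -0.162, 0.028], 0.7)]
shutter [([0.536, 0.214, 0.056], 0.6)]
tape_measure [([0.749, -0.013, 0.063], 0.54)]
hole_saw [([0.482, 0.446, 0.044], 0.71), ([0.58, -0.093, 0.012], 0.66)]
glue_bottle [([0.562, -0.438, 0.104], 0.73), ([0.538, 0.207, 0.058], 0.41)]
scene [[-0.907, -0.186, 0.377, 1.379], [0.421, -0.386, 0.821, 1.617], [-0.007, 0.904, 0.428, 0.945], [0.0, 0.0, 0.0, 1.0]]
box [([0.545, 0.238, 0.041], 0.6)]
bin [([0.531, -0.16, 0.016], 0.75)]
tag_bolts [([0.547, 0.237, 0.041], 0.31)]
tag_nuts [([0.617, 0.282, 0.06], 0.63), ([0.598, -0.153, 0.024], 0.53)]
knob_grip []
bolt0 []
nut0 [([0.596, -0.152, 0.02], 0.59)]
shutter [([0.525, 0.222, 0.056], 0.56)]
tape_measure [([0.762, 0.005, 0.045], 0.57)]
hole_saw [([0.498, 0.461, 0.04], 0.61)]
glue_bottle [([0.584, -0.43, 0.072], 0.79)]
```

View pics/top0.png

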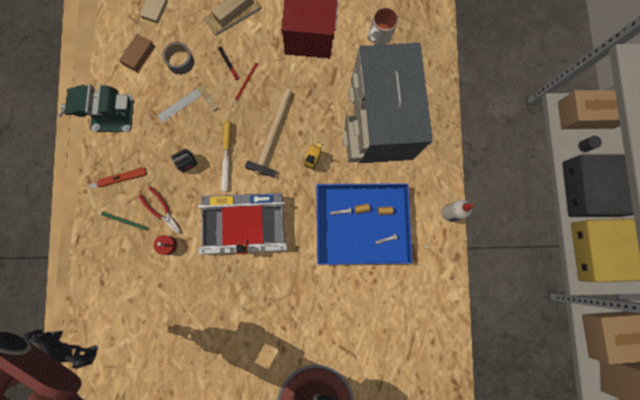

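```bash
cat >> h.py <<'E'
def plan(p,yaw_y=None):
    """shift in tool units (100 mm) to world p after twisting tool y to world angle yaw_y"""
    s=state(); q=s["tool_rot"]; M=R.from_quat([q[1],q[2],q[3],q[0]]).as_matrix()
    a=np.arctan2(M[1,1],M[0,1]); tw=0
    if yaw_y is not None:
        d=(yaw_y-a+np.pi/2)%np.pi-np.pi/2; tw=-d; a=yaw_y if abs(((yaw_y-a+np.pi)%(2*np.pi))-np.pi)<1.6 else yaw_y+np.pi
    ty=np.array([np.cos(a),np.sin(a),0]); tz=np.array([0,0,-1.]); tx=np.cross(ty,tz)
    d=np.array(p)-s["tool_pos"]
    print("t",round(s["time"],2),"tcp",s["tool_pos"].round(4),"tool_y deg",round(np.degrees(np.arctan2(M[1,1],M[0,1])),2),"j6",round(s["joint_pos"][5],2),"| twist units",round(tw*10,2),"shift units",(np.array([tx@d,ty@d,tz@d])*10).round(3))
E
python3 - <<'E'
from h import *
im=cv2.imread("pics/top0.png"); hsv=cv2.cvtColor(im,cv2.COLOR_BGR2HSV).astype(int)
KP=cal("top")
def blob(lo,hi,box,z,nm):
    u0,v0,u1,v1=box; h=hsv[v0:v1,u0:u1]; m=np.all((h>=lo)&(h<=hi),axis=2).astype(np.uint8)
    n,l,st,c=cv2.connectedComponentsWithStats(m); 
    for i in range(1,n):
        if st[i,4]>12:
            (cx,cy),sz,an=cv2.minAreaRect(np.argwhere(l==i)[:,::-1].astype(np.float32)); print(nm,st[i,4],(c[i]+[u0,v0]).round(1),hit("top",*(c[i]+[u0,v0]),z,KP).round(4),np.round(sz,1),round(an,1))
blob([18,90,90],[35,255,255],(195,185,245,215),.058,"yellow")
blob([100,90,60],[125,255,255],(240,185,295,215),.058,"blue")
blob([0,150,100],[8,255,255],(200,190,290,260),.053,"red")
blob([10,100,90],[30,255,255],(320,190,410,260),.027,"nut")
blob([0,0,110],[180,90,255],(320,190,410,260),.02,"bolt")
s=cv2.resize(im[180:275,190:415],None,fx=3.5,fy=3.5,interpolation=cv2.INTER_CUBIC); cv2.imwrite("pics/crop0.png",s)
plan([0.465,0.212,0.25],np.radians(92))
E
```

```text
yellow 37 [233.1 188.9] [0.6507 0.2386 0.058 ] [ 6.3 14.8] 63.4
yellow 27 [206.3 191.9] [0.6429 0.3201 0.058 ] [9. 6.] 0.0
yellow 196 [220.8 199.9] [0.6173 0.2758 0.058 ] [ 8. 22.] 90.0
blue 24 [251.4 198.9] [0.6188 0.1826 0.058 ] [6. 3.] 90.0
blue 55 [266.  197.9] [0.6209 0.1381 0.058 ] [ 7. 15.] 90.0
red 1452 [242.1 225. ] [0.5394 0.2111 0.053 ] [39.8 39.5] 88.2
nut 89 [361.9 208.1] [ 0.5887 -0.1611  0.027 ] [ 6.3 14.1] 78.7
nut 89 [385.4 210.3] [ 0.5804 -0.2354  0.027 ] [ 6. 14.] 90.0
bolt 75 [341.3 211.2] [ 0.5809 -0.0961  0.02  ] [ 5.1 21.2] 87.0
bolt 81 [386.7 238.9] [ 0.4906 -0.2364  0.02  ] [ 5.  21.5] 70.6
t 1.2 tcp [0.245  0.575  0.2533] tool_y deg 66.92 j6 -0.12 | twist units -4.38 shift units [-2.072 -3.704  0.033]
```

View pics/crop0.png

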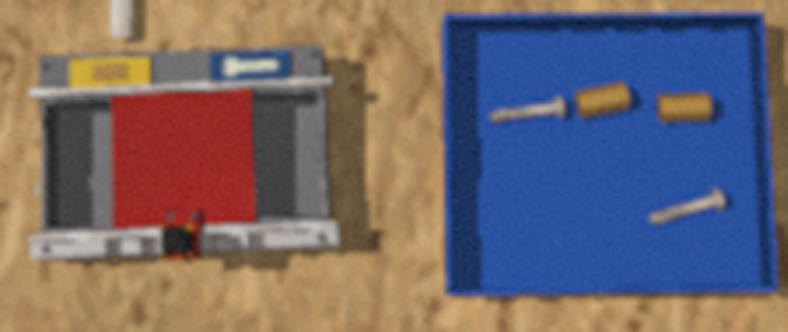

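Call:
apply_moves(
  targets=[
    {"translation": [0, 0, 0], "twist": -0.9, "hand": 1},
    {"translation": [0, 0, 0], "twist": -0.9, "hand": 1},
    {"translation": [0, 0, 0], "twist": -0.9, "hand": 1},
    {"translation": [0, 0, 0], "twist": -0.9, "hand": 1},
    {"translation": [0, 0, 0], "twist": -0.78, "hand": 1},
    {"translation": [-0.2, -0.36, 0], "twist": 0, "hand": 1},
    {"translation": [-0.2, -0.36, 0], "twist": 0, "hand": 1},
    {"translation": [-0.2, -0.36, 0], "twist": 0, "hand": 1},
  ],
)

```text
time: 2.0
tool_pos: [0.3091, 0.4681, 0.2533]
tool_rot: [0.0, -0.018, 1.0, -0.0]
contact_force: [1.0, 0.7, -0.9]
gripper_width: 1.003
grasp_force: 0.0
```

Call:
apply_moves(
  targets=[
    {"translation": [-0.2, -0.37, 0], "twist": 0, "hand": 1},
    {"translation": [-0.2, -0.37, 0], "twist": 0, "hand": 1},
    {"translation": [-0.2, -0.37, 0], "twist": 0, "hand": 1},
    {"translation": [-0.2, -0.37, 0], "twist": 0, "hand": 1},
    {"translation": [-0.2, -0.37, 0], "twist": 0, "hand": 1},
    {"translation": [-0.2, -0.37, 0.2], "twist": 0, "hand": 1},
    {"translation": [-0.2, -0.37, 0.2], "twist": 0, "hand": 1},
    {"translation": [0, 0, 0], "twist": 0, "hand": 1},
  ],
)

```text
time: 2.8
tool_pos: [0.4581, 0.2112, 0.2102]
tool_rot: [-0.002, -0.015, 1.0, -0.001]
contact_force: [-1.0, 0.3, 0.1]
gripper_width: 1.001
grasp_force: 0.0
```

```bash
python3 - <<'E'
from h import *
plan([0.465,0.212,0.21],np.radians(91.7))
im=save("wrist","w1"); K,P=cal("wrist"); print(K.round(1).tolist(),P.round(3).tolist())
for q in ["knob_grip","shutter","tag_nuts","tag_bolts"]: print(q,rec("wrist",q))
E
```

```text
t 2.8 tcp [0.4581 0.2112 0.2102] tool_y deg 91.68 j6 -1.31 | twist units -0.0 shift units [-0.07   0.006  0.002]
[[309.7, 0.0, 314.7], [0.0, 309.7, 202.7], [0.0, 0.0, 1.0]] [[-0.031, -0.954, -0.299, 0.382], [1.0, -0.029, -0.008, 0.211], [-0.001, -0.299, 0.954, 0.333], [0.0, 0.0, 0.0, 1.0]]
knob_grip [([0.457, 0.213, 0.104], 0.77)]
shutter [([0.525, 0.212, 0.056], 0.92), ([0.577, -0.095, 0.018], 0.5), ([0.518, 0.217, 0.053], 0.44)]
tag_nuts [([0.611, 0.269, 0.059], 0.76)]
tag_bolts [([0.616, 0.156, 0.063], 0.97), ([0.46, 0.21, 0.104], 0.17)]
```

View pics/w1.png

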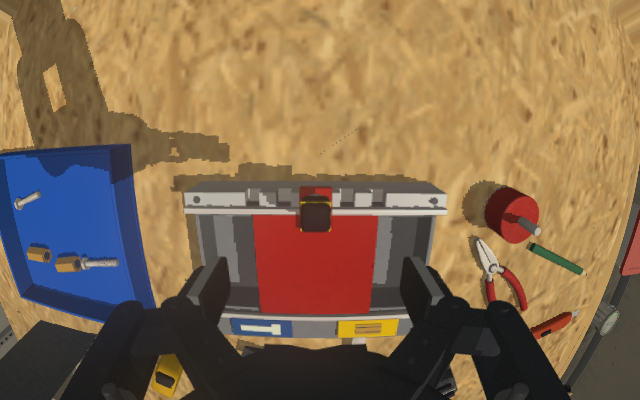

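```bash
python3 - <<'E'
from h import *
KP=cal("wrist")
for u,v,z in [(316,215,.104),(304,202,.104),(329,202,.104),(316,231,.104),(262,328,.058),(368,328,.058),(185,205,.05),(446,206,.05),(257,312,.053),(371,308,.053)]: print(u,v,hit("wrist",u,v,z,KP).round(4))
im=cv2.imread("pics/w1.png"); cv2.imwrite("pics/c1.png",cv2.resize(im[180:245,170:460],None,fx=2.7,fy=2.7,interpolation=cv2.INTER_CUBIC))
E
```

```text
316 215 [0.4656 0.2174 0.104 ]
304 202 [0.4551 0.2076 0.104 ]
329 202 [0.4544 0.2271 0.104 ]
316 231 [0.4793 0.2179 0.104 ]
262 328 [0.6254 0.1607 0.058 ]
368 328 [0.621  0.2842 0.058 ]
185 205 [0.4799 0.0832 0.05  ]
446 206 [0.4712 0.3523 0.05  ]
257 312 [0.6055 0.1552 0.053 ]
371 308 [0.5948 0.2851 0.053 ]
```

View pics/c1.png

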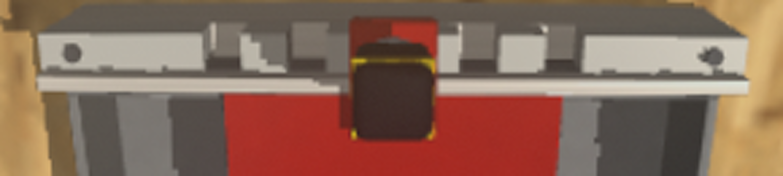

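Call:
apply_moves(
  targets=[
    {"translation": [-0.07, 0.01, 0.25], "twist": -0.02, "hand": 1},
    {"translation": [0, 0, 0.3], "twist": 0, "hand": 1},
    {"translation": [0, 0, 0.3], "twist": 0, "hand": 1},
    {"translation": [0, 0, 0.28], "twist": 0, "hand": 1},
    {"translation": [0, 0, 0], "twist": 0, "hand": 0.6},
    {"translation": [0, 0, 0], "twist": 0, "hand": 0.4},
    {"translation": [0, 0, 0], "twist": 0, "hand": 0.4},
  ],
)

```text
time: 3.75
tool_pos: [0.4661, 0.2175, 0.1028]
tool_rot: [0.002, -0.019, 1.0, 0.001]
contact_force: [-0.4, 0.6, 0.3]
gripper_width: 0.517
grasp_force: 0.0
```

```bash
python3 - <<'E'
from h import *
plan([0.465,0.2125,0.095],np.radians(92))
im=save("wrist","w2"); 
E
```

```text
t 3.75 tcp [0.4661 0.2175 0.1028] tool_y deg 92.19 j6 -1.32 | twist units 0.03 shift units [ 0.013 -0.049  0.078]
```

View pics/w2.png

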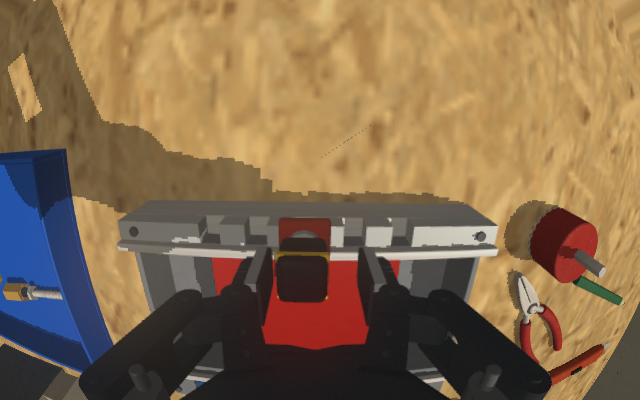

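Call:
apply_moves(
  targets=[
    {"translation": [0, 0, 0], "twist": 0, "hand": 0.5},
    {"translation": [0, 0, 0], "twist": 0, "hand": 0.5},
  ],
)

```text
time: 4.0
tool_pos: [0.4655, 0.2167, 0.1016]
tool_rot: [0.001, -0.019, 1.0, 0.0]
contact_force: [0.0, -0.2, -1.4]
gripper_width: 0.501
grasp_force: 0.0
```

```bash
python3 - <<'E'
from h import *
for i in range(3):
  plan([0.465,0.2125,0.095],np.radians(92)); grab_frame("wrist")
E
```

```text
t 4.0 tcp [0.4655 0.2167 0.1016] tool_y deg 92.13 j6 -1.32 | twist units 0.02 shift units [ 0.006 -0.042  0.066]
t 4.05 tcp [0.4653 0.2166 0.1012] tool_y deg 92.13 j6 -1.32 | twist units 0.02 shift units [ 0.004 -0.041  0.062]
t 4.1 tcp [0.4651 0.2165 0.1009] tool_y deg 92.13 j6 -1.32 | twist units 0.02 shift units [ 0.002 -0.04   0.059]
```

Call:
apply_moves(
  targets=[
    {"translation": [0, -0.04, 0.03], "twist": 0, "hand": 0.5},
    {"translation": [0, 0, 0], "twist": 0, "hand": 0.3},
    {"translation": [0, 0, 0], "twist": 0, "hand": 0},
    {"translation": [0, 0, 0], "twist": 0, "hand": 0},
    {"translation": [0, 0, 0], "twist": 0, "hand": 0},
    {"translation": [0, 0, 0], "twist": 0, "hand": 0},
  ],
)

```text
time: 4.75
tool_pos: [0.4646, 0.2123, 0.097]
tool_rot: [-0.0, -0.018, 1.0, -0.0]
contact_force: [-0.7, -0.4, 0.3]
gripper_width: 0.267
grasp_force: 60.7
```

Call:
apply_moves(
  targets=[
    {"translation": [0, 0, -0.1], "twist": 0, "hand": 0},
    {"translation": [0, 0, -0.1], "twist": 0, "hand": 0},
    {"translation": [0, 0, 0], "twist": 0, "hand": 0},
    {"translation": [0, 0, 0], "twist": 0, "hand": 0},
    {"translation": [0, 0, 0], "twist": 0, "hand": 0},
  ],
)

```text
time: 5.25
tool_pos: [0.4646, 0.2126, 0.117]
tool_rot: [-0.0, -0.019, 1.0, 0.0]
contact_force: [-0.4, -0.2, -4.1]
gripper_width: 0.267
grasp_force: 60.2
```

Call:
apply_moves(
  targets=[
    {"translation": [0, 0.15, 0], "twist": 0, "hand": 0},
    {"translation": [0, 0.15, 0], "twist": 0, "hand": 0},
    {"translation": [0, 0.15, 0], "twist": 0, "hand": 0},
    {"translation": [0, 0.15, 0], "twist": 0, "hand": 0},
    {"translation": [0, 0, 0], "twist": 0, "hand": 0},
    {"translation": [0, 0, 0], "twist": 0, "hand": 0},
    {"translation": [0, 0, 0], "twist": 0, "hand": 0},
  ],
)

```text
time: 5.95
tool_pos: [0.463, 0.2727, 0.1175]
tool_rot: [0.0, -0.019, 1.0, 0.0]
contact_force: [3.3, 1.1, -2.8]
gripper_width: 0.267
grasp_force: 60.3
```

```bash
python3 - <<'E'
from h import *
d=np.array([-.0366,.9993]);p=np.array([.4646,.2125])+.061*d
plan([*p,0.097],np.radians(92))
for q in ["top"]:
  im=save(q,"t3"); print(rec(q,"knob_grip"),rec(q,"shutter"))
E
```

```text
t 5.95 tcp [0.463  0.2727 0.1175] tool_y deg 92.14 j6 -1.21 | twist units 0.03 shift units [0.006 0.007 0.205]
[] [([0.552, 0.258, 0.054], 0.78)]
```

Now 0.5–1 mm more, then lower.

Call:
apply_moves(
  targets=[
    {"translation": [0.005, 0.01, 0], "twist": 0, "hand": 0},
    {"translation": [0, 0, 0.07], "twist": 0, "hand": 0},
    {"translation": [0, 0, 0.07], "twist": 0, "hand": 0},
    {"translation": [0, 0, 0.06], "twist": 0, "hand": 0},
    {"translation": [0, 0, 0.0], "twist": 0, "hand": 0},
    {"translation": [0, 0, 0], "twist": 0, "hand": 0},
    {"translation": [0, 0, 0], "twist": 0, "hand": 0},
  ],
)

```text
time: 6.8
tool_pos: [0.4629, 0.2734, 0.0974]
tool_rot: [0.001, -0.019, 1.0, 0.0]
contact_force: [5.6, -0.4, -2.7]
gripper_width: 0.272
grasp_force: 60.4
```

Call:
apply_moves(
  targets=[
    {"translation": [0, 0, 0], "twist": 0, "hand": 0.6},
    {"translation": [0, 0, 0], "twist": 0, "hand": 0.8},
    {"translation": [0, 0, 0], "twist": 0, "hand": 1},
    {"translation": [0, 0, -0.3], "twist": 0, "hand": 1},
    {"translation": [0, 0, -0.4], "twist": 0, "hand": 1},
    {"translation": [0, 0, -0.4], "twist": 0, "hand": 1},
    {"translation": [-0.2, -0.3, -0.3], "twist": 0, "hand": 1},
    {"translation": [0, 0, 0], "twist": 0, "hand": 1},
  ],
)

```text
time: 7.6
tool_pos: [0.4869, 0.2434, 0.2437]
tool_rot: [0.005, -0.018, 1.0, 0.001]
contact_force: [0.2, -0.1, 0.6]
gripper_width: 1.003
grasp_force: 0.0
```

```bash
python3 - <<'E'
from h import *
plan([.55,-.15,.25])
save("wrist","w4"); print(rec("wrist","knob_grip"),rec("wrist","shutter"))
for q in ["bolt0","nut0"]: print(q,rec("wrist",q))
for n in ["top"]:
    im=save(n,"t4"); print(rec(n,"knob_grip"),rec(n,"shutter"))
a=cv2.imread("pics/w4.png"); b=cv2.imread("pics/t4.png")[180:275,190:415]; cv2.imwrite("pics/v4.png",np.vstack([a[100:],cv2.resize(b,(640,270))]))
E
```

```text
t 7.6 tcp [0.4869 0.2434 0.2437] tool_y deg 92.03 j6 -1.28 | twist units 0 shift units [-0.492 -3.954 -0.063]
[([0.464, 0.275, 0.105], 0.76)] [([0.529, 0.271, 0.053], 0.88)]
bolt0 [([0.577, -0.097, 0.017], 0.79), ([0.488, -0.238, 0.01], 0.76)]
nut0 [([0.583, -0.154, 0.02], 0.91), ([0.575, -0.223, 0.022], 0.75)]
[] [([0.564, 0.242, 0.053], 0.89)]
```

View pics/v4.png

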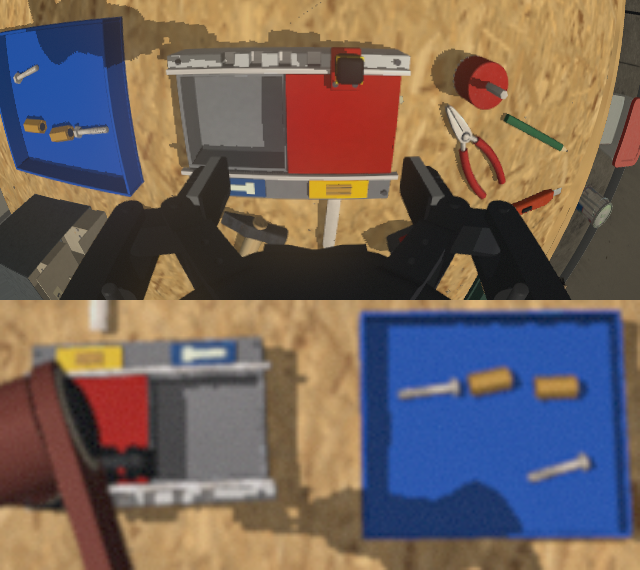

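Call:
apply_moves(
  targets=[
    {"translation": [-0.1, -0.43, 0], "twist": 0, "hand": 1},
    {"translation": [-0.1, -0.43, 0], "twist": 0, "hand": 1},
    {"translation": [-0.1, -0.43, 0], "twist": 0, "hand": 1},
    {"translation": [-0.1, -0.43, 0], "twist": 0, "hand": 1},
    {"translation": [-0.1, -0.43, 0], "twist": 0, "hand": 1},
    {"translation": [-0.1, -0.43, 0], "twist": 0, "hand": 1},
    {"translation": [-0.1, -0.43, 0], "twist": 0, "hand": 1},
    {"translation": [-0.1, -0.41, 0], "twist": 0, "hand": 1},
  ],
)

```text
time: 8.8
tool_pos: [0.5758, -0.0961, 0.2365]
tool_rot: [-0.001, -0.019, 1.0, 0.0]
contact_force: [1.1, 0.8, -0.0]
gripper_width: 1.004
grasp_force: 0.0
```

Call:
apply_moves(
  targets=[
    {"translation": [0, 0, 0.05], "twist": 1, "hand": 1},
    {"translation": [0, 0, 0.05], "twist": 1, "hand": 1},
    {"translation": [0, 0, 0.05], "twist": 1, "hand": 1},
    {"translation": [0, 0, 0.05], "twist": 1, "hand": 1},
    {"translation": [0, 0, 0.05], "twist": 1, "hand": 1},
    {"translation": [0, 0, 0.05], "twist": 1, "hand": 1},
    {"translation": [0, 0, 0.05], "twist": 1, "hand": 1},
    {"translation": [0, 0, 0], "twist": 1, "hand": 1},
  ],
)

```text
time: 9.6
tool_pos: [0.575, -0.0939, 0.2003]
tool_rot: [-0.002, 0.374, 0.927, -0.0]
contact_force: [-0.5, -1.1, 0.3]
gripper_width: 0.999
grasp_force: 0.0
```

Call:
apply_moves(
  targets=[
    {"translation": [0, 0, 0], "twist": 1, "hand": 0.8},
    {"translation": [0, 0, 0], "twist": 1, "hand": 0.8},
    {"translation": [0, 0, 0], "twist": 1, "hand": 0.8},
    {"translation": [0, 0, 0], "twist": 1, "hand": 0.8},
    {"translation": [0, 0, 0], "twist": 1, "hand": 0.8},
    {"translation": [0, 0, 0], "twist": 1, "hand": 0.8},
    {"translation": [0, 0, 0], "twist": 0.6, "hand": 0.8},
    {"translation": [0, 0, 0], "twist": 0, "hand": 0.8},
  ],
)

```text
time: 10.4
tool_pos: [0.5756, -0.0941, 0.2015]
tool_rot: [-0.001, 0.653, 0.758, -0.0]
contact_force: [0.3, 0.5, -0.4]
gripper_width: 0.799
grasp_force: 0.0
```

```bash
cat >> h.py <<'E'
def objs(n,q,z):
    """masks -> principal axis angle and centre on plane z"""
    KP=cal(n); out=[]
    for r in regions_of(n,q)[:4]:
        p=np.argwhere(r["pixels"])[:,::-1]
        if len(p)<20: continue
        w=np.array([hit(n,u,v,z,KP)[:2] for u,v in p]); c=w.mean(0); _,S,V=np.linalg.svd(w-c,full_matrices=False)
        t=(w-c)@V[0]; s=(w-c)@V[1]; mid=c+V[0]*(t.max()+t.min())/2+V[1]*(s.max()+s.min())/2
        out.append((round(r["score"],2),"c",c.round(4).tolist(),"mid",mid.round(4).tolist(),"axis",round(np.degrees(np.arctan2(V[0,1],V[0,0]))%180,1),"len",round(np.ptp(t),3),round(np.ptp(s),3)))
    return out
E
python3 - <<'E'
from h import *
plan([.580,-.096,.2],np.radians(8.5))
save("wrist","w5"); 
for q in ["bolt0","nut0"]:
  for o in objs("wrist",q,.017): print(q,o)
  print(rec("wrist",q))
E
```

```text
t 10.4 tcp [ 0.5756 -0.0941  0.2015] tool_y deg 8.52 j6 -0.44 | twist units 0.0 shift units [-0.025  0.041  0.015]
bolt0 (0.76, 'c', [0.5813, -0.0952], 'mid', [0.5809, -0.0926], 'axis', np.float64(97.4), 'len', np.float64(0.066), np.float64(0.02))
[([0.576, -0.097, 0.019], 0.73), ([0.583, -0.157, 0.019], 0.45)]
nut0 (0.78, 'c', [0.5904, -0.1607], 'mid', [0.5901, -0.1628], 'axis', np.float64(100.2), 'len', np.float64(0.055), np.float64(0.026))
nut0 (0.7, 'c', [0.5822, -0.2344], 'mid', [0.582, -0.2356], 'axis', np.float64(91.8), 'len', np.float64(0.059), np.float64(0.026))
[([0.578, -0.233, 0.023], 0.9), ([0.586, -0.158, 0.024], 0.75)]
```

View pics/w5.png

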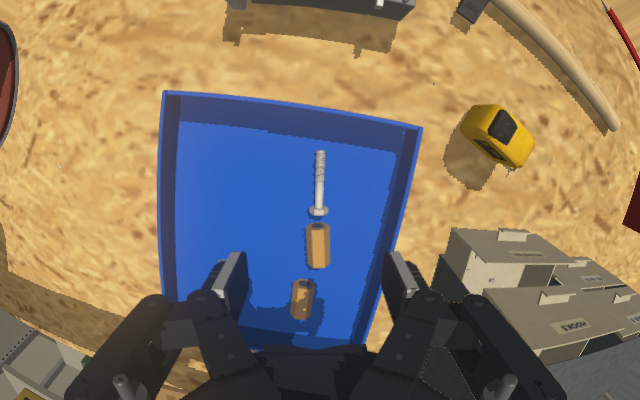

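Call:
apply_moves(
  targets=[
    {"translation": [-0.01, 0.045, 0.35], "twist": -0.05, "hand": 0.8},
    {"translation": [0, 0, 0.4], "twist": 0, "hand": 0.7},
    {"translation": [0, 0, 0.4], "twist": 0, "hand": 0.7},
    {"translation": [0, 0, 0.3], "twist": 0, "hand": 0.6},
    {"translation": [0, 0, 0.2], "twist": 0, "hand": 0.6},
    {"translation": [0, 0, 0], "twist": 0, "hand": 0.6},
    {"translation": [0, 0, 0], "twist": 0, "hand": 0.6},
    {"translation": [0, 0, 0], "twist": 0, "hand": 0.6},
  ],
)

```text
time: 11.45
tool_pos: [0.5819, -0.0953, 0.0393]
tool_rot: [0.002, 0.651, 0.759, 0.001]
contact_force: [-0.4, -0.5, 0.4]
gripper_width: 0.601
grasp_force: 0.0
```

```bash
python3 - <<'E'
from h import *
plan([.580,-.093,.029],np.radians(8.5)); print(state()["contact_force"])
E
```

```text
t 11.45 tcp [ 0.5819 -0.0953  0.0393] tool_y deg 8.78 j6 -0.44 | twist units 0.05 shift units [ 0.026 -0.016  0.103]
[-0.42852743 -0.49094366  0.3975164 ]
```

Call:
apply_moves(
  targets=[
    {"translation": [0.02, -0.01, 0.07], "twist": 0, "hand": 0.5},
    {"translation": [0, 0, 0], "twist": 0, "hand": 0.5},
    {"translation": [0, 0, 0], "twist": 0, "hand": 0.5},
    {"translation": [0, 0, 0], "twist": 0, "hand": 0.5},
  ],
)

```text
time: 11.85
tool_pos: [0.5793, -0.0931, 0.0306]
tool_rot: [0.0, 0.651, 0.759, 0.0]
contact_force: [0.0, 1.4, 0.4]
gripper_width: 0.502
grasp_force: 0.0
```

Call:
apply_moves(
  targets=[
    {"translation": [0, 0, 0.01], "twist": 0, "hand": 0.2},
    {"translation": [0, 0, 0], "twist": 0, "hand": 0},
    {"translation": [0, 0, 0], "twist": 0, "hand": 0},
    {"translation": [0, 0, 0], "twist": 0, "hand": 0},
    {"translation": [0, 0, 0], "twist": 0, "hand": 0},
    {"translation": [0, 0, 0], "twist": 0, "hand": 0},
  ],
)

```text
time: 12.45
tool_pos: [0.5794, -0.0932, 0.0295]
tool_rot: [0.0, 0.651, 0.759, 0.0]
contact_force: [0.5, -0.6, 2.6]
gripper_width: 0.171
grasp_force: 61.5
```

Call:
apply_moves(
  targets=[
    {"translation": [0, 0, -0.2], "twist": 0, "hand": 0},
    {"translation": [0, 0, -0.4], "twist": 0, "hand": 0},
    {"translation": [0, 0, -0.4], "twist": 0, "hand": 0},
    {"translation": [0.35, -0.07, 0], "twist": 0, "hand": 0},
    {"translation": [0.45, -0.05, 0], "twist": 0, "hand": 0},
    {"translation": [0.45, -0.05, 0], "twist": 0, "hand": 0},
    {"translation": [0.45, -0.05, 0], "twist": 0, "hand": 0},
    {"translation": [0.45, -0.03, 0], "twist": 0, "hand": 0},
  ],
)

```text
time: 13.25
tool_pos: [0.5204, 0.117, 0.1288]
tool_rot: [-0.0, 0.651, 0.759, -0.0]
contact_force: [0.6, 0.4, -0.1]
gripper_width: 0.173
grasp_force: 61.3
```

Call:
apply_moves(
  targets=[
    {"translation": [0.38, -0.02, 0], "twist": 0, "hand": 0},
    {"translation": [0, 0, 0], "twist": 0.6, "hand": 0},
    {"translation": [0, 0, 0], "twist": 0.55, "hand": 0},
    {"translation": [0, 0, 0], "twist": 0, "hand": 0},
    {"translation": [0, 0, 0], "twist": 0, "hand": 0},
  ],
)

```text
time: 13.75
tool_pos: [0.5136, 0.1527, 0.1289]
tool_rot: [-0.0, 0.693, 0.721, -0.0]
contact_force: [-0.2, 0.0, 0.6]
gripper_width: 0.174
grasp_force: 61.2
```

```bash
python3 - <<'E'
from h import *
plan([.515,.153,.035],np.radians(2)); save("wrist","w6")
for o in objs("wrist","bolt0",.1): print(o)
E
```

```text
t 13.75 tcp [0.5136 0.1527 0.1289] tool_y deg 2.24 j6 0.11 | twist units 0.04 shift units [0.002 0.014 0.939]
(0.92, 'c', [0.5154, 0.1445], 'mid', [0.5155, 0.1434], 'axis', np.float64(92.2), 'len', np.float64(0.081), np.float64(0.019))
```

View pics/w6.png

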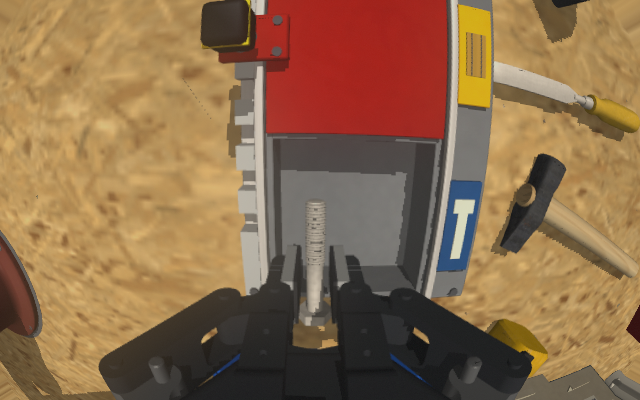

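Call:
apply_moves(
  targets=[
    {"translation": [0, 0.06, 0.2], "twist": 0, "hand": 0},
    {"translation": [0, 0, 0.3], "twist": 0, "hand": 0},
    {"translation": [0, 0, 0.3], "twist": 0, "hand": 0},
    {"translation": [0, 0, 0.1], "twist": 0, "hand": 0},
    {"translation": [0, 0, 0], "twist": 0, "hand": 0},
    {"translation": [0, 0, 0], "twist": 0, "hand": 0},
    {"translation": [0, 0, 0], "twist": 0, "hand": 0},
  ],
)

```text
time: 14.55
tool_pos: [0.5215, 0.1532, 0.0413]
tool_rot: [0.001, 0.694, 0.72, 0.001]
contact_force: [-0.4, 0.0, -0.9]
gripper_width: 0.175
grasp_force: 61.2
```

Call:
apply_moves(
  targets=[
    {"translation": [0, 0, 0.04], "twist": 0, "hand": 0},
    {"translation": [0, 0, 0], "twist": 0, "hand": 0},
    {"translation": [0, 0, 0], "twist": 0, "hand": 0.3},
    {"translation": [0, 0, 0], "twist": 0, "hand": 0.3},
    {"translation": [0, 0, -0.3], "twist": 0, "hand": 0.3},
    {"translation": [0, 0, -0.4], "twist": 0, "hand": 0.3},
    {"translation": [0, 0, -0.4], "twist": 0, "hand": 0.5},
    {"translation": [0, 0, -0.3], "twist": 0, "hand": 0.6},
  ],
)

```text
time: 15.35
tool_pos: [0.5207, 0.1532, 0.1784]
tool_rot: [0.001, 0.694, 0.72, 0.001]
contact_force: [0.4, 0.8, 0.7]
gripper_width: 0.594
grasp_force: 0.0
```

```bash
python3 - <<'E'
from h import *
save("wrist","w7")
for o in objs("wrist","bolt0",.017): print(o)
plan([.4906,-.2364,.18],np.radians(14.7));plan([.4906,-.2364,.18])
E
```

```text
t 15.45 tcp [0.5233 0.1536 0.1818] tool_y deg 2.19 j6 0.11 | twist units -2.18 shift units [-3.69  -1.306  0.018]
t 15.45 tcp [0.5233 0.1536 0.1818] tool_y deg 2.19 j6 0.11 | twist units 0 shift units [-3.885 -0.475  0.018]
```

Call:
apply_moves(
  targets=[
    {"translation": [-0.43, -0.05, 0], "twist": 0, "hand": 0.8},
    {"translation": [-0.43, -0.05, 0], "twist": 0, "hand": 0.8},
    {"translation": [-0.43, -0.05, 0], "twist": 0, "hand": 0.8},
    {"translation": [-0.43, -0.05, 0], "twist": 0, "hand": 0.8},
    {"translation": [-0.43, -0.05, 0], "twist": 0, "hand": 0.8},
    {"translation": [-0.43, -0.05, 0], "twist": 0, "hand": 0.8},
    {"translation": [-0.43, -0.05, 0], "twist": 0, "hand": 0.8},
    {"translation": [-0.43, -0.05, 0], "twist": 0, "hand": 0.8},
  ],
)

```text
time: 16.25
tool_pos: [0.4922, -0.1937, 0.1744]
tool_rot: [-0.0, 0.694, 0.72, -0.0]
contact_force: [0.2, 0.1, 0.2]
gripper_width: 0.8
grasp_force: 0.0
```

Call:
apply_moves(
  targets=[
    {"translation": [-0.43, -0.05, 0], "twist": 0, "hand": 0.8},
    {"translation": [0, 0, 0], "twist": -0.8, "hand": 0.8},
    {"translation": [0, 0, 0], "twist": -0.8, "hand": 0.8},
    {"translation": [0, 0, 0], "twist": -0.6, "hand": 0.8},
    {"translation": [0, 0, 0], "twist": 0, "hand": 0.8},
    {"translation": [0, 0, 0], "twist": 0, "hand": 0.8},
  ],
)

```text
time: 16.85
tool_pos: [0.4894, -0.2352, 0.1745]
tool_rot: [-0.001, 0.611, 0.792, -0.0]
contact_force: [0.0, -0.1, 0.1]
gripper_width: 0.8
grasp_force: 0.0
```

```bash
python3 - <<'E'
from h import *
plan([.4906,-.2364,.18],np.radians(14.7))
save("wrist","w8"); save("top","t8")
for o in objs("wrist","bolt0",.017): print(o)
for o in objs("top","bolt0",.017): print("top",o)
for q in ["nut0"]: print(objs("top",q,.025))
a=cv2.imread("pics/w8.png"); b=cv2.imread("pics/t8.png")[180:275,190:415]; cv2.imwrite("pics/v8.png",np.vstack([a[100:],cv2.resize(b,(640,270))]))
E
```

```text
t 16.85 tcp [ 0.4894 -0.2352  0.1745] tool_y deg 14.71 j6 -0.84 | twist units 0.0 shift units [-0.015  0.009 -0.055]
(0.78, 'c', [0.4909, -0.2372], 'mid', [0.4897, -0.2343], 'axis', np.float64(105.8), 'len', np.float64(0.068), np.float64(0.018))
top (0.53, 'c', [0.5224, 0.1492], 'mid', [0.5226, 0.1498], 'axis', np.float64(93.6), 'len', np.float64(0.06), np.float64(0.01))
[(0.64, 'c', [0.5834, -0.2339], 'mid', [0.5832, -0.2347], 'axis', np.float64(97.2), 'len', np.float64(0.047), np.float64(0.026))]
```

View pics/v8.png

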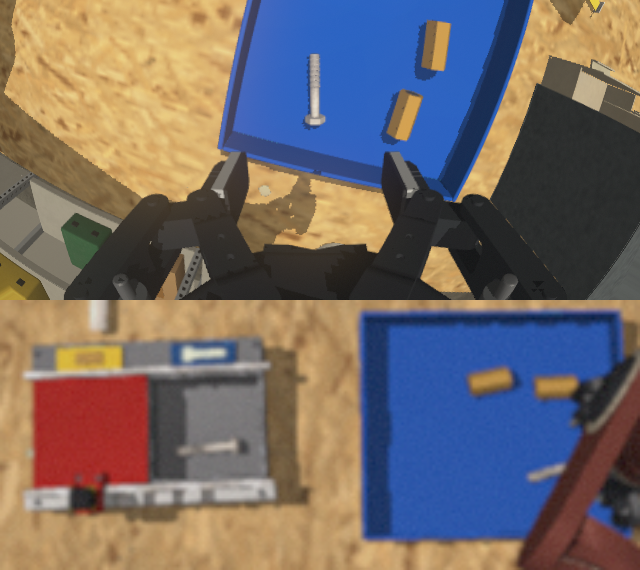

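Call:
apply_moves(
  targets=[
    {"translation": [-0.01, 0.01, 0.35], "twist": -0.1, "hand": 0.6},
    {"translation": [0, 0, 0.4], "twist": 0, "hand": 0.6},
    {"translation": [0, 0, 0.3], "twist": 0, "hand": 0.6},
    {"translation": [0, 0, 0.25], "twist": 0, "hand": 0.6},
    {"translation": [0, 0, 0.13], "twist": 0, "hand": 0.5},
    {"translation": [0, 0, 0], "twist": 0, "hand": 0.5},
    {"translation": [0, 0, 0], "twist": 0, "hand": 0.5},
    {"translation": [0, 0, 0], "twist": 0, "hand": 0.5},
  ],
)

```text
time: 17.9
tool_pos: [0.4922, -0.2369, 0.0343]
tool_rot: [0.002, 0.606, 0.795, 0.0]
contact_force: [0.8, 0.1, -0.1]
gripper_width: 0.499
grasp_force: 0.0
```

```bash
python3 - <<'E'
from h import *
plan([.4902,-.2345,.029],np.radians(15.5))
E
```

```text
t 17.9 tcp [ 0.4922 -0.2369  0.0343] tool_y deg 15.35 j6 -0.85 | twist units -0.03 shift units [ 0.029 -0.013  0.053]
```

Call:
apply_moves(
  targets=[
    {"translation": [0.01, -0.01, 0.02], "twist": 0, "hand": 0.5},
    {"translation": [0, 0, 0], "twist": 0, "hand": 0.5},
    {"translation": [0, 0, 0], "twist": 0, "hand": 0.2},
    {"translation": [0, 0, 0], "twist": 0, "hand": 0},
    {"translation": [0, 0, 0], "twist": 0, "hand": 0},
    {"translation": [0, 0, 0], "twist": 0, "hand": 0},
    {"translation": [0, 0, 0], "twist": 0, "hand": 0},
  ],
)

```text
time: 18.6
tool_pos: [0.4901, -0.2356, 0.0309]
tool_rot: [0.0, 0.606, 0.795, 0.0]
contact_force: [-0.3, 0.7, 4.6]
gripper_width: 0.17
grasp_force: 61.8
```

Call:
apply_moves(
  targets=[
    {"translation": [0, 0, -0.2], "twist": 0, "hand": 0},
    {"translation": [0, 0, -0.4], "twist": 0, "hand": 0},
    {"translation": [0, 0, -0.4], "twist": 0, "hand": 0},
    {"translation": [0.35, 0.17, 0], "twist": 0, "hand": 0},
    {"translation": [0.4, 0.2, 0], "twist": 0, "hand": 0},
    {"translation": [0.4, 0.2, 0], "twist": 0, "hand": 0},
    {"translation": [0.4, 0.2, 0], "twist": 0, "hand": 0},
    {"translation": [0.4, 0.2, 0], "twist": 0, "hand": 0},
  ],
)

```text
time: 19.4
tool_pos: [0.5312, -0.0199, 0.1297]
tool_rot: [-0.0, 0.606, 0.795, -0.0]
contact_force: [-0.2, -0.4, -0.9]
gripper_width: 0.175
grasp_force: 61.2
```

Call:
apply_moves(
  targets=[
    {"translation": [0.4, 0.2, 0], "twist": 0, "hand": 0},
    {"translation": [0.4, 0.2, 0], "twist": 0, "hand": 0},
    {"translation": [0.4, 0.18, 0], "twist": 0, "hand": 0},
    {"translation": [0.42, 0.18, 0], "twist": 0, "hand": 0},
    {"translation": [0, 0, 0], "twist": 0.8, "hand": 0},
    {"translation": [0, 0, 0], "twist": 0.8, "hand": 0},
    {"translation": [0, 0, 0], "twist": 0.7, "hand": 0},
    {"translation": [0, 0, 0], "twist": 0, "hand": 0},
  ],
)

```text
time: 20.2
tool_pos: [0.5614, 0.1548, 0.1294]
tool_rot: [-0.0, 0.693, 0.721, -0.001]
contact_force: [0.7, 0.7, -0.3]
gripper_width: 0.169
grasp_force: 61.2
```

```bash
python3 - <<'E'
from h import *
plan([.5625,.154,.034],np.radians(2.1)); print(state()["gripper_width"])
save("wrist","w9")
for o in objs("wrist","bolt0",.1): print(o)
E
```

```text
t 20.2 tcp [0.5614 0.1548 0.1294] tool_y deg 2.21 j6 0.1 | twist units 0.02 shift units [-0.008  0.011  0.954]
0.16905724729331173
(0.73, 'c', [0.5629, 0.1485], 'mid', [0.5629, 0.1476], 'axis', np.float64(92.5), 'len', np.float64(0.08), np.float64(0.018))
(0.67, 'c', [0.5356, 0.1805], 'mid', [0.5356, 0.1816], 'axis', np.float64(94.0), 'len', np.float64(0.044), np.float64(0.013))
```

Call:
apply_moves(
  targets=[
    {"translation": [0, 0.01, 0.2], "twist": 0, "hand": 0},
    {"translation": [0, 0, 0.2], "twist": 0, "hand": 0},
    {"translation": [0, 0, 0.2], "twist": 0, "hand": 0},
    {"translation": [0, 0, 0.2], "twist": 0, "hand": 0},
    {"translation": [0, 0, 0.13], "twist": 0, "hand": 0},
    {"translation": [0, 0, 0], "twist": 0, "hand": 0},
    {"translation": [0, 0, 0], "twist": 0, "hand": 0},
    {"translation": [0, 0, 0], "twist": 0, "hand": 0},
  ],
)

```text
time: 21.1
tool_pos: [0.564, 0.1548, 0.0387]
tool_rot: [0.001, 0.693, 0.72, 0.001]
contact_force: [-0.1, -0.2, -1.4]
gripper_width: 0.169
grasp_force: 61.2
```

Call:
apply_moves(
  targets=[
    {"translation": [0, 0, 0.02], "twist": 0, "hand": 0},
    {"translation": [0, 0, 0], "twist": 0, "hand": 0.25},
    {"translation": [0, 0, 0], "twist": 0, "hand": 0.28},
    {"translation": [0, 0, -0.2], "twist": 0, "hand": 0.28},
    {"translation": [0, 0, -0.4], "twist": 0, "hand": 0.28},
    {"translation": [0, 0, -0.4], "twist": 0, "hand": 0.5},
    {"translation": [-0.3, -0.2, -0.4], "twist": 0, "hand": 0.6},
    {"translation": [-0.3, -0.3, 0], "twist": 0, "hand": 1},
  ],
)

```text
time: 21.9
tool_pos: [0.521, 0.095, 0.1804]
tool_rot: [0.005, 0.693, 0.721, 0.005]
contact_force: [0.5, -1.0, -0.8]
gripper_width: 0.755
grasp_force: 0.0
```

```bash
python3 - <<'E'
from h import *
plan([.4626,.2733,.18],np.radians(92))
save("wrist","w10"); save("top","t10")
for o in objs("wrist","bolt0",.017): print(o)
for o in objs("top","bolt0",.017): print("top",o)
a=cv2.imread("pics/w10.png"); b=cv2.imread("pics/t10.png")[180:275,190:415]; cv2.imwrite("pics/v10.png",np.vstack([a[:330],cv2.resize(b,(640,270))]))
E
```

```text
t 21.9 tcp [0.521  0.095  0.1804] tool_y deg 2.28 j6 0.0 | twist units -15.66 shift units [0.521 1.802 0.004]
(0.98, 'c', [0.5135, 0.1494], 'mid', [0.5133, 0.1518], 'axis', np.float64(94.3), 'len', np.float64(0.065), np.float64(0.018))
(0.96, 'c', [0.5551, 0.1521], 'mid', [0.5554, 0.1543], 'axis', np.float64(93.1), 'len', np.float64(0.064), np.float64(0.018))
(0.37, 'c', [0.522, -0.05], 'mid', [0.5506, -0.0578], 'axis', np.float64(1.8), 'len', np.float64(0.231), np.float64(0.117))
```

View pics/v10.png

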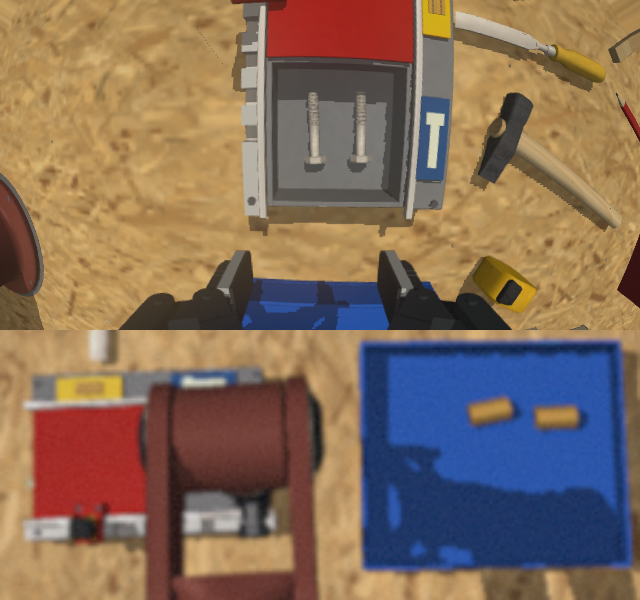

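Call:
apply_moves(
  targets=[
    {"translation": [0, 0, 0], "twist": -1, "hand": 1},
    {"translation": [0, 0, 0], "twist": -1, "hand": 1},
    {"translation": [0, 0, 0], "twist": -1, "hand": 1},
    {"translation": [0, 0, 0], "twist": -1, "hand": 1},
    {"translation": [0, 0, 0], "twist": -1, "hand": 1},
    {"translation": [0, 0, 0], "twist": -1, "hand": 1},
    {"translation": [0, 0, 0], "twist": -1, "hand": 1},
    {"translation": [0, 0, 0], "twist": -1, "hand": 1},
  ],
)

```text
time: 22.9
tool_pos: [0.5172, 0.0959, 0.172]
tool_rot: [-0.0, 0.356, 0.935, 0.0]
contact_force: [-0.0, -0.6, 0.6]
gripper_width: 0.998
grasp_force: 0.0
```

Call:
apply_moves(
  targets=[
    {"translation": [0, 0, 0], "twist": -1, "hand": 1},
    {"translation": [0, 0, 0], "twist": -1, "hand": 1},
    {"translation": [0, 0, 0], "twist": -1, "hand": 1},
    {"translation": [0, 0, 0], "twist": -1, "hand": 1},
    {"translation": [0, 0, 0], "twist": -1, "hand": 1},
    {"translation": [0, 0, 0], "twist": -1, "hand": 1},
    {"translation": [0, 0, 0], "twist": -1, "hand": 1},
    {"translation": [0, 0, 0], "twist": -0.67, "hand": 1},
  ],
)

```text
time: 23.7
tool_pos: [0.5172, 0.0959, 0.172]
tool_rot: [-0.0, -0.019, 1.0, 0.0]
contact_force: [-0.1, -0.5, -0.9]
gripper_width: 0.998
grasp_force: 0.0
```

Call:
apply_moves(
  targets=[
    {"translation": [0.1, 0.36, 0], "twist": 0, "hand": 1},
    {"translation": [0.1, 0.36, 0], "twist": 0, "hand": 1},
    {"translation": [0.1, 0.36, 0], "twist": 0, "hand": 1},
    {"translation": [0.1, 0.36, 0], "twist": 0, "hand": 1},
    {"translation": [0.12, 0.36, 0], "twist": 0, "hand": 1},
    {"translation": [0, 0, 0], "twist": 0, "hand": 1},
    {"translation": [0, 0, 0], "twist": 0, "hand": 1},
  ],
)

```text
time: 24.4
tool_pos: [0.4584, 0.2744, 0.172]
tool_rot: [-0.0, -0.018, 1.0, -0.0]
contact_force: [0.4, 0.2, 0.0]
gripper_width: 0.996
grasp_force: 0.0
```

```bash
python3 - <<'E'
from h import *
plan([.4627,.2733,.097],np.radians(92.1))
save("wrist","w11"); print(rec("wrist","knob_grip"))
E
```

```text
t 24.4 tcp [0.4584 0.2744 0.172 ] tool_y deg 92.12 j6 -1.21 | twist units 0.0 shift units [-0.043 -0.012  0.75 ]
[([0.459, 0.274, 0.103], 0.63)]
```

Call:
apply_moves(
  targets=[
    {"translation": [-0.04, -0.01, 0.2], "twist": 0, "hand": 1},
    {"translation": [0, 0, 0.2], "twist": 0, "hand": 1},
    {"translation": [0, 0, 0.2], "twist": 0, "hand": 1},
    {"translation": [0, 0, 0.14], "twist": 0, "hand": 0.6},
    {"translation": [0, 0, 0], "twist": 0, "hand": 0.5},
    {"translation": [0, 0, 0], "twist": 0, "hand": 0.5},
    {"translation": [0, 0, 0], "twist": 0, "hand": 0.5},
    {"translation": [0, 0, 0], "twist": 0, "hand": 0.5},
  ],
)

```text
time: 25.3
tool_pos: [0.4634, 0.2726, 0.0998]
tool_rot: [0.001, -0.017, 1.0, 0.0]
contact_force: [0.0, 0.1, 0.4]
gripper_width: 0.501
grasp_force: 0.0
```

Call:
apply_moves(
  targets=[
    {"translation": [0, 0, 0], "twist": 0, "hand": 0.3},
    {"translation": [0, 0, 0], "twist": 0, "hand": 0},
    {"translation": [0, 0, 0], "twist": 0, "hand": 0},
    {"translation": [0, 0, 0], "twist": 0, "hand": 0},
    {"translation": [0, 0, 0], "twist": 0, "hand": 0},
  ],
)

```text
time: 25.8
tool_pos: [0.463, 0.2726, 0.0994]
tool_rot: [0.0, -0.017, 1.0, 0.0]
contact_force: [-2.6, 0.5, 5.7]
gripper_width: 0.268
grasp_force: 60.9
```

Call:
apply_moves(
  targets=[
    {"translation": [0, 0, -0.1], "twist": 0, "hand": 0},
    {"translation": [0, 0, -0.1], "twist": 0, "hand": 0},
    {"translation": [0, 0, 0], "twist": 0, "hand": 0},
    {"translation": [0, 0, 0], "twist": 0, "hand": 0},
  ],
)

```text
time: 26.2
tool_pos: [0.4629, 0.2724, 0.1186]
tool_rot: [0.001, -0.017, 1.0, 0.0]
contact_force: [4.7, 0.9, -3.4]
gripper_width: 0.27
grasp_force: 59.9
```

Call:
apply_moves(
  targets=[
    {"translation": [0, -0.2, 0], "twist": 0, "hand": 0},
    {"translation": [0, -0.2, 0], "twist": 0, "hand": 0},
    {"translation": [0, -0.2, 0], "twist": 0, "hand": 0},
    {"translation": [0, -0.2, 0], "twist": 0, "hand": 0},
    {"translation": [0, -0.2, 0], "twist": 0, "hand": 0},
    {"translation": [0, -0.2, 0], "twist": 0, "hand": 0},
    {"translation": [0, 0, 0], "twist": 0, "hand": 0},
    {"translation": [0, 0, 0], "twist": 0, "hand": 0},
  ],
)

```text
time: 27.0
tool_pos: [0.466, 0.1522, 0.1178]
tool_rot: [-0.001, -0.017, 1.0, -0.0]
contact_force: [1.0, -0.9, -2.9]
gripper_width: 0.271
grasp_force: 60.1
```

```bash
python3 - <<'E'
from h import *
plan([.4668,.1515,.0985],np.radians(92)); print(state()["gripper_width"],state()["contact_force"])
E
```

```text
t 27.0 tcp [0.466  0.1522 0.1178] tool_y deg 91.91 j6 -1.44 | twist units -0.02 shift units [-0.008 -0.007  0.193]
0.2705560514983535 [ 0.99868368 -0.87568985 -2.86547114]
```

Call:
apply_moves(
  targets=[
    {"translation": [-0.005, -0.01, 0], "twist": 0, "hand": 0},
    {"translation": [0, 0, 0.07], "twist": 0, "hand": 0},
    {"translation": [0, 0, 0.07], "twist": 0, "hand": 0},
    {"translation": [0, 0, 0.06], "twist": 0, "hand": 0},
    {"translation": [0, 0, 0.0], "twist": 0, "hand": 0},
    {"translation": [0, 0, 0], "twist": 0, "hand": 0},
    {"translation": [0, 0, 0], "twist": 0, "hand": 0},
  ],
)

```text
time: 27.7
tool_pos: [0.4662, 0.152, 0.0995]
tool_rot: [-0.002, -0.017, 1.0, 0.0]
contact_force: [-11.5, 0.3, 10.8]
gripper_width: 0.267
grasp_force: 62.0
```

Call:
apply_moves(
  targets=[
    {"translation": [0, 0, 0], "twist": 0, "hand": 0.6},
    {"translation": [0, 0, 0], "twist": 0, "hand": 0.8},
    {"translation": [0, 0, 0], "twist": 0, "hand": 1},
    {"translation": [0, 0, -0.3], "twist": 0, "hand": 1},
    {"translation": [0, 0, -0.4], "twist": 0, "hand": 1},
    {"translation": [0, 0, -0.4], "twist": 0, "hand": 1},
    {"translation": [-0.2, 0.2, -0.3], "twist": 0, "hand": 1},
    {"translation": [0, 0, 0], "twist": 0, "hand": 1},
  ],
)

```text
time: 28.5
tool_pos: [0.4906, 0.1737, 0.2449]
tool_rot: [0.006, -0.018, 1.0, 0.001]
contact_force: [-0.6, 0.1, 0.3]
gripper_width: 1.001
grasp_force: 0.0
```

```bash
python3 - <<'E'
from h import *
save("wrist","w12"); print(rec("wrist","knob_grip"),rec("wrist","shutter"))
for q in ["nut0"]:
  for n in ["wrist","top"]:
    if n=="top": save("top","t12")
    for o in objs(n,q,.02): print(n,o)
plan([.585,-.2348,.2],np.radians(2))
plan([.585,-.2348,.2])
E
```

```text
[([0.464, 0.152, 0.108], 0.72)] [([0.531, 0.158, 0.052], 0.59)]
wrist (0.98, 'c', [0.5766, -0.1529], 'mid', [0.5769, -0.1537], 'axis', np.float64(101.9), 'len', np.float64(0.068), np.float64(0.026))
wrist (0.6, 'c', [0.5686, -0.2248], 'mid', [0.5695, -0.2271], 'axis', np.float64(92.7), 'len', np.float64(0.065), np.float64(0.025))
top (0.61, 'c', [0.5913, -0.1631], 'mid', [0.5912, -0.1627], 'axis', np.float64(100.8), 'len', np.float64(0.047), np.float64(0.028))
t 28.8 tcp [0.4853 0.1716 0.2362] tool_y deg 91.94 j6 -1.41 | twist units 15.7 shift units [-4.096  0.854  0.362]
t 28.8 tcp [0.4853 0.1716 0.2362] tool_y deg 91.94 j6 -1.41 | twist units 0 shift units [-0.858 -4.095  0.362]
```

View pics/w12.png

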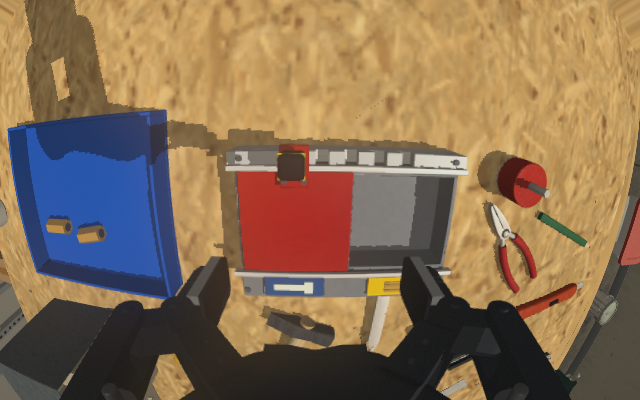

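Call:
apply_moves(
  targets=[
    {"translation": [-0.11, -0.42, 0], "twist": 0, "hand": 1},
    {"translation": [-0.11, -0.42, 0], "twist": 0, "hand": 1},
    {"translation": [-0.11, -0.42, 0], "twist": 0, "hand": 1},
    {"translation": [-0.11, -0.42, 0], "twist": 0, "hand": 1},
    {"translation": [-0.11, -0.42, 0], "twist": 0, "hand": 1},
    {"translation": [-0.11, -0.42, 0], "twist": 0, "hand": 1},
    {"translation": [-0.11, -0.42, 0], "twist": 0, "hand": 1},
    {"translation": [-0.11, -0.42, 0], "twist": 0, "hand": 1},
  ],
)

```text
time: 29.6
tool_pos: [0.5853, -0.1625, 0.2369]
tool_rot: [-0.001, -0.017, 1.0, 0.0]
contact_force: [1.0, -0.4, -0.1]
gripper_width: 0.994
grasp_force: 0.0
```

Call:
apply_moves(
  targets=[
    {"translation": [0, 0, 0.05], "twist": 1, "hand": 1},
    {"translation": [0, 0, 0.05], "twist": 1, "hand": 1},
    {"translation": [0, 0, 0.05], "twist": 1, "hand": 1},
    {"translation": [0, 0, 0.05], "twist": 1, "hand": 1},
    {"translation": [0, 0, 0.05], "twist": 1, "hand": 1},
    {"translation": [0, 0, 0.05], "twist": 1, "hand": 1},
    {"translation": [0, 0, 0.05], "twist": 1, "hand": 1},
    {"translation": [0, 0, 0], "twist": 1, "hand": 1},
  ],
)

```text
time: 30.4
tool_pos: [0.5844, -0.1605, 0.2007]
tool_rot: [-0.002, 0.376, 0.927, -0.0]
contact_force: [-0.7, 0.8, -0.4]
gripper_width: 0.996
grasp_force: 0.0
```

Call:
apply_moves(
  targets=[
    {"translation": [0, 0, 0], "twist": 1, "hand": 0.8},
    {"translation": [0, 0, 0], "twist": 1, "hand": 0.8},
    {"translation": [0, 0, 0], "twist": 1, "hand": 0.8},
    {"translation": [0, 0, 0], "twist": 1, "hand": 0.8},
    {"translation": [0, 0, 0], "twist": 1, "hand": 0.8},
    {"translation": [0, 0, 0], "twist": 1, "hand": 0.8},
    {"translation": [0, 0, 0], "twist": 0.2, "hand": 0.8},
    {"translation": [0, 0, 0], "twist": 0, "hand": 0.8},
  ],
)

```text
time: 31.2
tool_pos: [0.5853, -0.1607, 0.2024]
tool_rot: [-0.001, 0.638, 0.77, -0.0]
contact_force: [-0.6, 0.1, 0.5]
gripper_width: 0.802
grasp_force: 0.0
```

```bash
python3 - <<'E'
from h import *
plan([.590,-.162,.034],np.radians(10.5)); save("wrist","w13"); save("top","t13")
for n in ["wrist","top"]:
    for o in objs(n,"nut0",.022): print(n,o)
E
```

```text
t 31.2 tcp [ 0.5853 -0.1607  0.2024] tool_y deg 10.67 j6 -0.58 | twist units 0.03 shift units [-0.022  0.044  1.684]
wrist (0.72, 'c', [0.5904, -0.1603], 'mid', [0.5902, -0.1604], 'axis', np.float64(99.5), 'len', np.float64(0.048), np.float64(0.025))
wrist (0.67, 'c', [0.582, -0.2329], 'mid', [0.582, -0.2341], 'axis', np.float64(91.8), 'len', np.float64(0.054), np.float64(0.025))
top (0.45, 'c', [0.5829, -0.2472], 'mid', [0.5826, -0.2475], 'axis', np.float64(140.8), 'len', np.float64(0.024), np.float64(0.021))
```

Call:
apply_moves(
  targets=[
    {"translation": [0, 0.05, 0.3], "twist": 0.1, "hand": 0.8},
    {"translation": [0, 0, 0.4], "twist": 0, "hand": 0.8},
    {"translation": [0, 0, 0.4], "twist": 0, "hand": 0.7},
    {"translation": [0, 0, 0.3], "twist": 0, "hand": 0.7},
    {"translation": [0, 0, 0.25], "twist": 0, "hand": 0.6},
    {"translation": [0, 0, 0], "twist": 0, "hand": 0.6},
    {"translation": [0, 0, 0], "twist": 0, "hand": 0.6},
    {"translation": [0, 0, 0], "twist": 0, "hand": 0.6},
  ],
)

```text
time: 32.2
tool_pos: [0.5923, -0.1604, 0.0407]
tool_rot: [0.002, 0.643, 0.766, 0.001]
contact_force: [0.0, 0.5, 0.5]
gripper_width: 0.599
grasp_force: 0.0
```

Call:
apply_moves(
  targets=[
    {"translation": [0, 0, 0], "twist": 0, "hand": 0.6},
    {"translation": [0, 0, 0], "twist": 0, "hand": 0.3},
    {"translation": [0, 0, 0], "twist": 0, "hand": 0},
    {"translation": [0, 0, 0], "twist": 0, "hand": 0},
    {"translation": [0, 0, 0], "twist": 0, "hand": 0},
    {"translation": [0, 0, 0], "twist": 0, "hand": 0},
  ],
)

```text
time: 32.8
tool_pos: [0.5916, -0.1601, 0.0398]
tool_rot: [0.001, 0.643, 0.766, 0.0]
contact_force: [0.2, -0.1, 5.4]
gripper_width: 0.255
grasp_force: 61.6
```

Call:
apply_moves(
  targets=[
    {"translation": [0, 0, -0.2], "twist": 0, "hand": 0},
    {"translation": [0, 0, -0.4], "twist": 0, "hand": 0},
    {"translation": [0, 0, -0.45], "twist": 0, "hand": 0},
    {"translation": [0.33, 0, 0], "twist": 0, "hand": 0},
    {"translation": [0.45, 0, 0], "twist": 0, "hand": 0},
    {"translation": [0.45, 0, 0], "twist": 0, "hand": 0},
    {"translation": [0.45, 0, 0], "twist": 0, "hand": 0},
    {"translation": [0.45, 0, 0], "twist": 0, "hand": 0},
  ],
)

```text
time: 33.6
tool_pos: [0.5527, 0.0515, 0.1429]
tool_rot: [-0.0, 0.643, 0.766, -0.0]
contact_force: [1.6, 0.8, -0.8]
gripper_width: 0.25
grasp_force: 60.9
```

Call:
apply_moves(
  targets=[
    {"translation": [0.45, 0, 0], "twist": 0, "hand": 0},
    {"translation": [0.45, 0, 0], "twist": 0, "hand": 0},
    {"translation": [0.45, 0, 0], "twist": 0, "hand": 0},
    {"translation": [0.45, 0, 0], "twist": 0, "hand": 0},
    {"translation": [0.45, 0, 0], "twist": 0, "hand": 0},
    {"translation": [0, 0, 0], "twist": 0.7, "hand": 0},
    {"translation": [0, 0, 0], "twist": 0.7, "hand": 0},
    {"translation": [0, 0, 0], "twist": 0, "hand": 0},
  ],
)

```text
time: 34.4
tool_pos: [0.5139, 0.2719, 0.1427]
tool_rot: [-0.0, 0.694, 0.72, -0.001]
contact_force: [-0.4, -0.7, -1.0]
gripper_width: 0.252
grasp_force: 60.8
```

```bash
python3 - <<'E'
from h import *
plan([.514,.276,.037],np.radians(2)); print(state()["gripper_width"]); save("wrist","w14")
for o in objs("wrist","nut0",.12): print(o)
E
```

```text
t 34.4 tcp [0.5139 0.2719 0.1427] tool_y deg 2.07 j6 0.32 | twist units 0.01 shift units [0.041 0.003 1.057]
0.2523594612877309
```

View pics/w14.png

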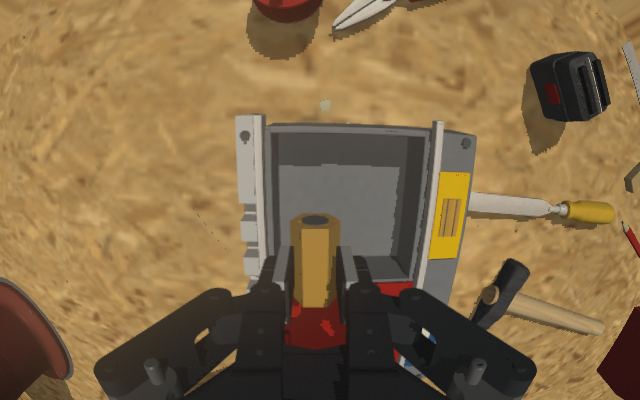

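Call:
apply_moves(
  targets=[
    {"translation": [0.06, 0.03, 0.2], "twist": 0, "hand": 0},
    {"translation": [0, 0, 0.2], "twist": 0, "hand": 0},
    {"translation": [0, 0, 0.2], "twist": 0, "hand": 0},
    {"translation": [0, 0, 0.2], "twist": 0, "hand": 0},
    {"translation": [0, 0, 0.2], "twist": 0, "hand": 0},
    {"translation": [0, 0, 0], "twist": 0, "hand": 0},
    {"translation": [0, 0, 0], "twist": 0, "hand": 0},
    {"translation": [0, 0, 0], "twist": 0, "hand": 0},
  ],
)

```text
time: 35.3
tool_pos: [0.518, 0.2776, 0.0445]
tool_rot: [0.0, 0.695, 0.719, 0.001]
contact_force: [-0.7, 0.4, -1.0]
gripper_width: 0.253
grasp_force: 61.9
```

Call:
apply_moves(
  targets=[
    {"translation": [0, 0, 0], "twist": 0, "hand": 0.38},
    {"translation": [0, 0, 0], "twist": 0, "hand": 0.38},
    {"translation": [0, 0, -0.2], "twist": 0, "hand": 0.38},
    {"translation": [0, 0, -0.4], "twist": 0, "hand": 0.38},
    {"translation": [0, 0, -0.4], "twist": 0, "hand": 0.5},
    {"translation": [-0.3, 0.05, -0.4], "twist": 0, "hand": 0.6},
    {"translation": [-0.4, 0.05, 0], "twist": 0, "hand": 0.8},
  ],
)

```text
time: 36.0
tool_pos: [0.5337, 0.2096, 0.192]
tool_rot: [0.004, 0.693, 0.721, 0.006]
contact_force: [1.6, -0.9, -0.0]
gripper_width: 0.753
grasp_force: 0.0
```

```bash
python3 - <<'E'
from h import *
save("wrist","w15")
for o in objs("wrist","nut0",.02): print(o)
print(rec("wrist","knob_grip"))
plan([.582,-.234,.19])
E
```

```text
(0.83, 'c', [0.5192, 0.2707], 'mid', [0.5189, 0.2711], 'axis', np.float64(92.9), 'len', np.float64(0.047), np.float64(0.026))
[([0.459, 0.164, 0.088], 0.43)]
t 36.15 tcp [0.5305 0.2068 0.1847] tool_y deg 1.84 j6 0.21 | twist units 0 shift units [-4.422  0.373 -0.053]
```

Nut 1 lies in the yellow well. Now the second nut.

Call:
apply_moves(
  targets=[
    {"translation": [-0.44, 0.04, 0], "twist": 0, "hand": 0.8},
    {"translation": [-0.44, 0.04, 0], "twist": 0, "hand": 0.8},
    {"translation": [-0.44, 0.04, 0], "twist": 0, "hand": 0.8},
    {"translation": [-0.44, 0.04, 0], "twist": 0, "hand": 0.8},
    {"translation": [-0.44, 0.04, 0], "twist": 0, "hand": 0.8},
    {"translation": [-0.44, 0.04, 0], "twist": 0, "hand": 0.8},
    {"translation": [-0.44, 0.04, 0], "twist": 0, "hand": 0.8},
    {"translation": [-0.44, 0.04, 0], "twist": 0, "hand": 0.8},
  ],
)

```text
time: 36.95
tool_pos: [0.574, -0.1431, 0.1825]
tool_rot: [-0.001, 0.694, 0.72, 0.0]
contact_force: [0.2, 0.8, -0.4]
gripper_width: 0.801
grasp_force: 0.0
```

Call:
apply_moves(
  targets=[
    {"translation": [-0.44, 0.04, 0], "twist": 0, "hand": 0.8},
    {"translation": [-0.4, 0.04, 0], "twist": 0, "hand": 0.8},
    {"translation": [0, 0, 0], "twist": 0, "hand": 0.8},
    {"translation": [0, 0, 0], "twist": 0, "hand": 0.8},
  ],
)

```text
time: 37.35
tool_pos: [0.5849, -0.2258, 0.1822]
tool_rot: [-0.001, 0.695, 0.719, 0.0]
contact_force: [-0.0, -0.4, -0.0]
gripper_width: 0.801
grasp_force: 0.0
```

```bash
python3 - <<'E'
from h import *
plan([.582,-.234,.034],np.radians(2)); save("wrist","w16"); save("top","t16")
for n in ["wrist","top"]:
    for o in objs(n,"nut0",.022): print(n,o)
print(rec("top","knob_grip"),rec("top","shutter"))
E
```

```text
t 37.35 tcp [ 0.5849 -0.2258  0.1822] tool_y deg 1.96 j6 -0.52 | twist units -0.01 shift units [-0.081 -0.032  1.482]
wrist (0.94, 'c', [0.5822, -0.233], 'mid', [0.5823, -0.2336], 'axis', np.float64(91.7), 'len', np.float64(0.05), np.float64(0.024))
top (0.65, 'c', [0.5782, -0.4718], 'mid', [0.5775, -0.4697], 'axis', np.float64(120.6), 'len', np.float64(0.1), np.float64(0.063))
top (0.64, 'c', [0.4975, 0.2683], 'mid', [0.4978, 0.2698], 'axis', np.float64(91.6), 'len', np.float64(0.046), np.float64(0.022))
[([0.465, 0.153, 0.106], 0.59)] [([0.536, 0.153, 0.056], 0.93), ([0.622, 0.152, 0.059], 0.6)]
```

Call:
apply_moves(
  targets=[
    {"translation": [-0.075, -0.025, 0.2], "twist": 0, "hand": 0.8},
    {"translation": [0, 0, 0.35], "twist": 0, "hand": 0.8},
    {"translation": [0, 0, 0.35], "twist": 0, "hand": 0.7},
    {"translation": [0, 0, 0.3], "twist": 0, "hand": 0.7},
    {"translation": [0, 0, 0.28], "twist": 0, "hand": 0.6},
    {"translation": [0, 0, 0], "twist": 0, "hand": 0.6},
    {"translation": [0, 0, 0], "twist": 0, "hand": 0.6},
    {"translation": [0, 0, 0], "twist": 0, "hand": 0.6},
  ],
)

```text
time: 38.45
tool_pos: [0.5843, -0.2342, 0.0377]
tool_rot: [0.002, 0.694, 0.72, 0.001]
contact_force: [0.7, 0.0, 1.4]
gripper_width: 0.601
grasp_force: 0.0
```

Call:
apply_moves(
  targets=[
    {"translation": [0, 0, 0], "twist": 0, "hand": 0.6},
    {"translation": [0, 0, 0], "twist": 0, "hand": 0.3},
    {"translation": [0, 0, 0], "twist": 0, "hand": 0},
    {"translation": [0, 0, 0], "twist": 0, "hand": 0},
    {"translation": [0, 0, 0], "twist": 0, "hand": 0},
    {"translation": [0, 0, 0], "twist": 0, "hand": 0},
  ],
)

```text
time: 39.05
tool_pos: [0.5836, -0.2342, 0.0366]
tool_rot: [0.001, 0.695, 0.719, 0.0]
contact_force: [-0.1, 1.8, 6.0]
gripper_width: 0.255
grasp_force: 62.3
```

Call:
apply_moves(
  targets=[
    {"translation": [0, 0, -0.2], "twist": 0, "hand": 0},
    {"translation": [0, 0, -0.4], "twist": 0, "hand": 0},
    {"translation": [0, 0, -0.45], "twist": 0, "hand": 0},
    {"translation": [0.38, 0, 0], "twist": 0, "hand": 0},
    {"translation": [0.43, 0, 0], "twist": 0, "hand": 0},
    {"translation": [0.43, 0, 0], "twist": 0, "hand": 0},
    {"translation": [0.43, 0, 0], "twist": 0, "hand": 0},
    {"translation": [0.43, 0, 0], "twist": 0, "hand": 0},
  ],
)

```text
time: 39.85
tool_pos: [0.5746, -0.0223, 0.1396]
tool_rot: [-0.0, 0.695, 0.719, -0.0]
contact_force: [1.5, 0.5, -0.0]
gripper_width: 0.257
grasp_force: 61.5
```

Call:
apply_moves(
  targets=[
    {"translation": [0.43, 0, 0], "twist": 0, "hand": 0},
    {"translation": [0.43, 0, 0], "twist": 0, "hand": 0},
    {"translation": [0.43, -0.05, 0], "twist": 0, "hand": 0},
    {"translation": [0.43, 0, 0], "twist": 0, "hand": 0},
    {"translation": [0.43, 0, 0], "twist": 0, "hand": 0},
    {"translation": [0.43, 0, 0], "twist": 0, "hand": 0},
    {"translation": [0.4, 0, 0], "twist": 0, "hand": 0},
    {"translation": [0, 0, 0], "twist": 0, "hand": 0},
  ],
)

```text
time: 40.65
tool_pos: [0.5589, 0.2777, 0.1397]
tool_rot: [-0.001, 0.693, 0.721, 0.0]
contact_force: [-0.3, 0.1, -0.3]
gripper_width: 0.257
grasp_force: 61.5
```

```bash
python3 - <<'E'
from h import *
plan([.560,.276,.037],np.radians(2)); print(state()["gripper_width"]); save("wrist","w17")
for o in objs("wrist","nut0",.022): print(o)
E
```

```text
t 40.65 tcp [0.5589 0.2777 0.1397] tool_y deg 2.29 j6 0.3 | twist units 0.05 shift units [-0.018  0.011  1.027]
0.25651809052966806
(0.73, 'c', [0.4975, 0.2712], 'mid', [0.4971, 0.2697], 'axis', np.float64(89.8), 'len', np.float64(0.052), np.float64(0.025))
(0.66, 'c', [0.5623, 0.2218], 'mid', [0.5626, 0.2167], 'axis', np.float64(92.6), 'len', np.float64(0.096), np.float64(0.043))
```

View pics/w17.png

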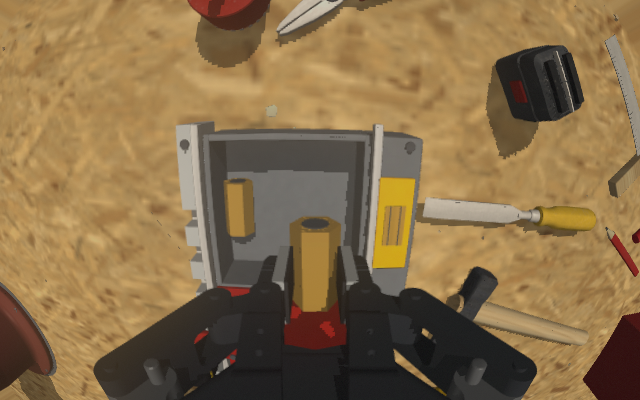

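Call:
apply_moves(
  targets=[
    {"translation": [0, -0.06, 0.2], "twist": 0, "hand": 0},
    {"translation": [0, 0, 0.2], "twist": 0, "hand": 0},
    {"translation": [0, 0, 0.2], "twist": 0, "hand": 0},
    {"translation": [0, 0, 0.2], "twist": 0, "hand": 0},
    {"translation": [0, 0, 0.2], "twist": 0, "hand": 0},
    {"translation": [0, 0, 0], "twist": 0, "hand": 0},
    {"translation": [0, 0, 0], "twist": 0, "hand": 0},
    {"translation": [0, 0, 0], "twist": 0, "hand": 0},
  ],
)

```text
time: 41.55
tool_pos: [0.5547, 0.2731, 0.0414]
tool_rot: [0.0, 0.695, 0.719, 0.001]
contact_force: [-1.1, -0.2, -0.5]
gripper_width: 0.262
grasp_force: 63.2
```

Call:
apply_moves(
  targets=[
    {"translation": [0, 0, 0], "twist": 0, "hand": 0.36},
    {"translation": [0, 0, 0], "twist": 0, "hand": 0.36},
    {"translation": [0, 0, -0.2], "twist": 0, "hand": 0.36},
    {"translation": [0, 0, -0.4], "twist": 0, "hand": 0.36},
    {"translation": [0, 0, -0.4], "twist": 0, "hand": 0.5},
    {"translation": [-0.3, 0, -0.4], "twist": 0, "hand": 0.6},
    {"translation": [-0.45, 0.05, 0], "twist": 0, "hand": 0.8},
    {"translation": [-0.45, 0.05, 0], "twist": 0, "hand": 0.8},
  ],
)

```text
time: 42.35
tool_pos: [0.5695, 0.1535, 0.1837]
tool_rot: [0.002, 0.694, 0.72, 0.002]
contact_force: [0.5, 0.7, -0.0]
gripper_width: 0.8
grasp_force: 0.0
```

Call:
apply_moves(
  targets=[
    {"translation": [-0.45, 0, 0], "twist": 0, "hand": 0.8},
    {"translation": [-0.45, 0, 0], "twist": 0, "hand": 0.8},
    {"translation": [0, 0, 0], "twist": 0, "hand": 0.8},
  ],
)

```text
time: 42.65
tool_pos: [0.5717, 0.0596, 0.181]
tool_rot: [0.001, 0.697, 0.717, -0.0]
contact_force: [-0.4, 1.3, -0.4]
gripper_width: 0.799
grasp_force: 0.0
```

```bash
python3 - <<'E'
from h import *
print(state()["time"],state()["tool_pos"]); 
for n in ["wrist","top"]:
    save(n,n+"18")
    for o in objs(n,"nut0",.022): print(n,o)
    print(rec(n,"knob_grip"),rec(n,"shutter"))
a=cv2.imread("pics/wrist18.png"); b=cv2.imread("pics/top18.png")[180:275,190:415]; cv2.imwrite("pics/v18.png",np.vstack([a[:330],cv2.resize(b,(640,270))]))
E
```

```text
42.65 [0.57169436 0.0596481  0.18097446]
[([0.472, 0.151, 0.104], 0.79)] [([0.535, 0.15, 0.052], 0.91)]
top (0.58, 'c', [0.5557, 0.2679], 'mid', [0.5558, 0.2691], 'axis', np.float64(92.2), 'len', np.float64(0.05), np.float64(0.027))
[] [([0.546, 0.186, 0.056], 0.81)]
```

View pics/v18.png

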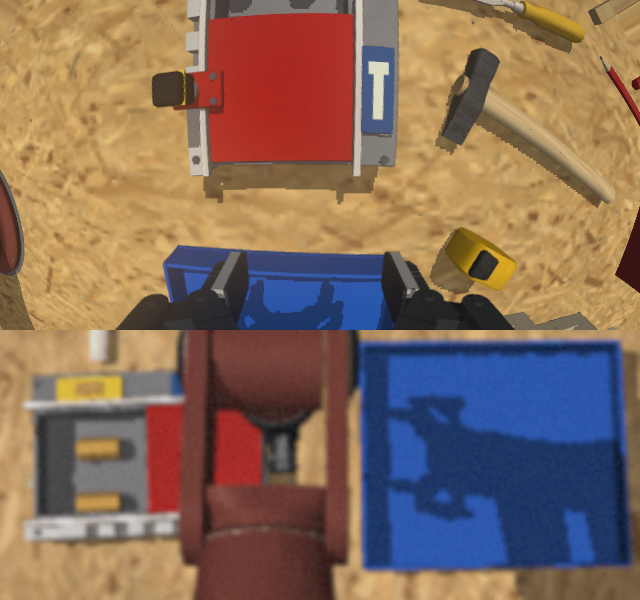

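```bash
python3 -c "
from plant import *
print(job_done())"
```

```text
the job is handed in; nothing more can be done
None
```

I handed the job in at about 43 s: the final pictures show both bolts' well covered by the shutter with the knob down in its end notch, both brass nuts in the yellow-tag well and the bin empty; `job_done()` gave no verdict.

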